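Pack the sampling kit

TASK

Pack the sampling kit into the grey tray with the four white inserts, one thing after another in this order so that the tall ones are never in the way: lay the marker pen in the long cradle, the countdown timer face up on the corner-lipped pad, stand the beaker in the round collar, and last the smaller of the two bottles beside the beaker upright in the square well. The capped conical tube that looks like the marker, and the larger bottle, do not belong to the kit: leave them where they are. Set the beaker and the bottle down, do not drop them, and let everything go at the end.

Things in the scene. Friction and masses are not known exactly. Their poses are not given: they have to be found in the camera images.
- marker_c (a point): Marker pen lying on the bench: white barrel and blue cap, of even thickness, blunt at both ends, 135 mm long, 17 mm wide, 16 mm high, 20 g. The point is its centre, 8 mm above its underside; its y axis runs along the pen. Grasp across the 17 mm.
- tube15_c (a point): Look-alike to be left alone: capped conical tube lying on the bench, white with a blue cap like the marker, but it has a pointed end; 119 mm long, 18 mm thick. The point is at its centre, 9 mm above the bench; its y axis runs along it.
- timer_c (a point): Countdown timer lying face up: flat white box 70 mm (its x axis) by 62 mm (its y axis), body 17 mm high (19 mm with the key), with a small screen and three keys on its top; 80 g. The point is the centre of its body, 8.5 mm above its underside. Grasp across the 62 mm, along its y axis.
- beaker_c (a point): Clear open beaker standing upright, 70 mm high, 54 mm across the rim and 48 mm across the base, round, 60 g, with a dark writing patch on its wall. The point is on its axis, 35 mm above its underside; z axis up. Grasp it round the wall, 45 to 55 mm above its underside.
- small_bottle_c (a point): The smaller of the two bottles beside the beaker (a further bottle at the far right end of the bench is not meant): brown, round, 52 mm across, 104 mm high, 200 g; straight body up to about 70 mm, then a shoulder and a 30 mm cap from 88 mm up. The point is on its axis, 52 mm above its underside; z axis up. Grasp round the 52 mm body, 60 to 66 mm above its underside.
- large_bottle_c (a point): Look-alike to be left alone: the larger of the two bottles beside the beaker, white with a black cap, standing: 60 mm across, 125 mm high. The point is on its axis, 62.5 mm above its underside; z axis up.
- cradle_floor (a point): Long cradle for the marker: low white insert along the near side of the tray, 38 x 178 mm. Its trough is 32 mm wide (x) and 168 mm long (y) between end stops; side walls 12 mm high stand only near the ends, the middle 90 mm is open for the fingers. Fixed in the kit tray (grey, 160 x 290 mm, rim 10 mm), on the robot's left, turned by up to 0.3 rad. Point: centre of the surface the thing rests on, 9 mm above the bench.
- pad_floor (a point): Pad for the timer: white block 90 mm (x, parallel to the tray's long side) by 82 mm (y), lips 6 mm high only at its corners leave 82 x 74 mm; the timer's 70 mm side goes along x, either way round. Pad, collar and well stand in a row in any order, 92 mm apart, beyond the cradle. Fixed in the kit tray. Point: centre of the surface the thing rests on, 22 mm above the bench.
- collar_floor (a point): Round collar for the beaker: white ring of 66 mm inner diameter, 14 mm high, 4 mm thick, on a square base plate 84 x 84 mm. Fixed in the kit tray (grey, 160 x 290 mm, rim 10 mm), on the robot's left, turned by up to 0.3 rad. Point: centre of the surface the thing rests on, 9 mm above the bench; its x axis is parallel to the short side of the tray.
- well_floor (a point): Square well for the smaller bottle: four white walls 28 mm high, 4 mm thick, 66 x 66 mm inside, on a square base plate 84 x 84 mm. Fixed in the kit tray (grey, 160 x 290 mm, rim 10 mm), on the robot's left, turned by up to 0.3 rad. Point: centre of the surface the thing rests on, 9 mm above the bench; its x axis is parallel to the short side of the tray.

How it is judged (in metres and radians):
On the way, in this order (a step that is already met when the one before it is completed fails the run):
1. the marker rests in or on the cradle, let go (x of marker_c in the frame of cradle_floor between -0.012 and 0.012 m and y of marker_c in the frame of cradle_floor between -0.022 and 0.022 m and z of marker_c in the frame of cradle_floor between 0.003 and 0.014 m and angle between the y axis of marker_c and the y axis of cradle_floor, either way round below 0.2 rad and contact force between the fingers and marker below 0.2 N), for 0.2 s.
2. the timer rests in or on the pad, let go (horizontal distance between timer_c and pad_floor below 0.012 m and z of timer_c in the frame of pad_floor between 0.0025 and 0.0145 m and angle between the x axis of timer_c and the x axis of pad_floor, either way round below 0.25 rad and angle between timer_c's own z axis and vertical below 0.1 rad and contact force between the fingers and timer below 0.2 N), for 0.2 s.
3. the beaker rests in or on the collar, let go (horizontal distance between beaker_c and collar_floor below 0.012 m and z of beaker_c in the frame of collar_floor between 0.029 and 0.041 m and angle between beaker_c's own z axis and vertical below 0.1 rad and contact force between the fingers and beaker below 0.2 N), for 0.2 s.
4. the small bottle rests in or on the well, let go (horizontal distance between small_bottle_c and well_floor below 0.012 m and z of small_bottle_c in the frame of well_floor between 0.046 and 0.058 m and angle between small_bottle_c's own z axis and vertical below 0.1 rad and contact force between the fingers and small_bottle below 0.2 N), for 0.2 s.
At the end, for the whole second after the job is handed in: Released and at rest: marker in the cradle (12 mm across, 22 mm along, 0.2 rad), timer flat on the pad (12 mm off centre, 0.25 rad), beaker in the collar and smaller bottle in the well, upright on the floor (12 mm off centre, 0.1 rad tilt) (all of step 1 and all of step 2 and all of step 3 and all of step 4 and linear speed of each of marker, timer, beaker, small_bottle below 0.02 m/s); the robot touches nothing.
It fails at once if the conical tube is moved more than 20 mm (distance of tube15_c from where it was at the start of the episode above 0.02 m).
It fails at once if the larger bottle is moved more than 20 mm (distance of large_bottle_c from where it was at the start of the episode above 0.02 m).
It fails at once if the beaker or the bottle is dropped (falls free at over 0.8 m/s) ((linear speed of beaker above 0.8 m/s and contact force between the fingers and beaker below 0.05 N) or (linear speed of small_bottle above 0.8 m/s and contact force between the fingers and small_bottle below 0.05 N)).
It also fails if it takes over 109 s, if anything falls off the work surface, if the arm or the gripper's body presses on something with over 40 N, if the wrist force passes 120 N, or if a joint passes its speed limit or range.

ROBOT

A 6-joint arm with a two-finger parallel gripper is mounted at the origin on a cart in front of the work surface, level with it; the furniture and walls round the work are solid. World frame = base frame: x ahead of the robot, y to its left, z up, the work surface at z = 0. Lengths are in m, angles in degrees, forces in N, time in s.
With the tool pointing down it reaches from about 0.4 to 0.825 m from the base axis. Payload 7 kg.
Tool frame: the origin (TCP) lies at the very end of the fingers, on their centre line; the grasp point (between the pads) lies 19 mm behind it (r.grasp_offset is the z of the grasp point in the tool frame, in m); z points along the fingers, y is the direction in which the jaws open and shut (so a half turn about z gives the same grasp; the last joint's range is limited). The gripper opens to 88 mm and grips with 3 to 60 N. Pads are 19 mm wide; open, the fingers measure 130 mm over their backs; the gripper's body (78 mm by 193 mm) begins 47 mm behind the grasp point.
Start: joints at [-57.806, 20.546, 0.682, 0, -70.136, -16.507], TCP at [0.182, -0.65, 0.227] pointing down, gripper open.
Joint ranges: [-176.03, 176.03], [-82.01, 121.73], [-58.28, 71.71], [-173.87, 95.51], [-174.79, -0.11], [-173.66, 173.66]. Speed limits (degrees/s): [136.94, 136.94, 172.46, 180, 180, 180].

INTERFACE

Orientations are given as [roll, pitch, yaw] about the fixed x, y, z axes, in that order (R = Rz(yaw) Ry(pitch) Rx(roll)).
In Python, from plant import r gives the robot as it stands.
- The arm moves only by the tool carry_out, never from a script. Its argument "plan" is a list of rows, each a list of 6 numbers: the shift along the world's x, y, z in m, then the turn, a rotation vector about the world's x, y, z in rad. In form: [[tx, ty, tz, wx, wy, wz], ...]. A call has 1 to 12 rows; each row shifts and turns the pose as measured when the row begins; what a row does not reach is not made up. A row lasts 1/12 s, in which the tool goes at most 41.7 mm and 7.16 degrees, less where a joint would pass 70% of its speed; a pose out of reach is approached as far as the arm can. A call with a gripper value outside its range is refused whole. "fingers" is the closure, from -1 (fully open) to 1 (shut), set as the call begins (left out, the last holds). The fingers move at their own pace and stop on an object; "force" is the grip in N (left out, the last holds). Time passes only in rows, so rows that do not move let the fingers close. It gives the time, the measured TCP pose, the force and the opening at its end, in the units of the state.
- r.get_state(): the state, without advancing time (a new reading comes with each control period).
- r.capture(name): name is "side" or "top"; returns the picture (480x640x3 uint8, red, green, blue); there is no depth.
- r.camera_model(name): a dict with "fov_y" (degrees; the focal length in pixels is half the picture's height over the tangent of half this angle, whatever the lens; pixels are square), "cx", "cy" (the principal point, pixels), "R" (3x3) and "t" (3): a world point X has camera coordinates R X + t. Camera axes: x right, y down, z forward; pixel columns grow to the right and rows downward; lengths in m; the calibration is good to about 2 mm. A picture is of the moment at which its call begins. camera_model takes no time and is no camera call.
- r.close_job(): hands the job in, once; it reports no verdict.
The state is a dict: "time_s": time; "joints": joint angles; "qd": joint speeds; "joint_torque": joint torques, N m; "tcp_pos": TCP position; "eef_rot": TCP orientation; "contact_force": force on the tool from outside, world axes, zero at the start; "moment": the same for the moment, N m; "gripper_width": finger opening in m.
Only numpy, scipy, OpenCV 4.12 (cv2) and the standard library are available. Lean on these libraries where they do the work, as an engineer would, in place of code of your own. Each camera call takes 0.05 s, during which the arm holds its last target.

## Working session

There is one attempt and no reset: what is moved stays moved. The work goes in short steps, Python scripts to look and compute and a tool call to move; the robot and the scene stay as the last step left them, time stands still between calls to the robot, and variables do not carry over. Pictures are saved under pics/ and viewed, and the job is handed in when it is done.

Besides the shell and the picture viewer there is one more tool, called after "Emit:" by a JSON object that holds its "api" and its "payload". carry_out: Moves the arm, as the interface text tells. Its arguments: {"type":"object","properties":{"plan":{"type":"array"},"fingers":{"type":"number"},"force":{"type":"number"}},"required":["plan"]}

```bash
ls; mkdir -p pics
python3 - <<'E'
from plant import r
import cv2
for n in("side","top"):
    im=r.capture(n); cv2.imwrite(f"pics/{n}0.png",im[:,:,::-1]); m=r.camera_model(n); print(n,m)
print(r.get_state(), r.grasp_offset)
E
```

```text
pics
side {'fov_y': 43.751265970335865, 'cx': 318.68215197834934, 'cy': 231.10192236013478, 'R': array([[ 0.16398596,  0.98645665,  0.00344813],
       [ 0.42580541, -0.06763087, -0.90228367],
       [-0.88983052,  0.14943008, -0.43112909]]), 't': array([-0.07816018, -0.15879326,  1.88817048])}
top {'fov_y': 45.243347470397886, 'cx': 311.86738009994156, 'cy': 233.2718943574982, 'R': array([[ 0.01994042, -0.9997536 ,  0.00975248],
       [-0.99799018, -0.0204902 , -0.05996466],
       [ 0.06014971, -0.00853716, -0.99815286]]), 't': array([-0.00630393,  0.51399878,  1.42839888])}
{'time_s': 0.1, 'joints': array([-5.78062121e+01,  2.05849163e+01,  6.38553546e-01, -1.69170008e-02,
       -7.01341382e+01, -1.65059403e+01]), 'qd': array([ 0.08601139, -0.12487712,  0.07588111,  0.03777306,  0.0074873 ,
       -0.07942251]), 'joint_torque': array([-1.88704427e-03, -5.84162915e+01,  2.93749988e+01,  7.01548800e+00,
        1.01368886e-02, -6.72695614e-05]), 'tcp_pos': array([ 0.18236108, -0.64945251,  0.22574263]), 'eef_rot': array([ 1.79918298e+02, -7.62486324e-03, -1.64317907e+02]), 'contact_force': array([-0.2378936 , -0.06934468, -0.62125543]), 'moment': array([ 0.05135307,  0.02054894, -0.0161771 ]), 'gripper_width': 0.08771032743550322} -0.0188
```

View pics/top0.png

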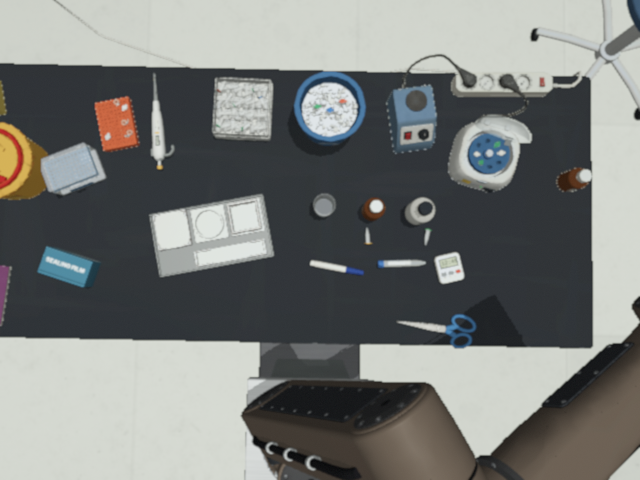

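View pics/side0.png

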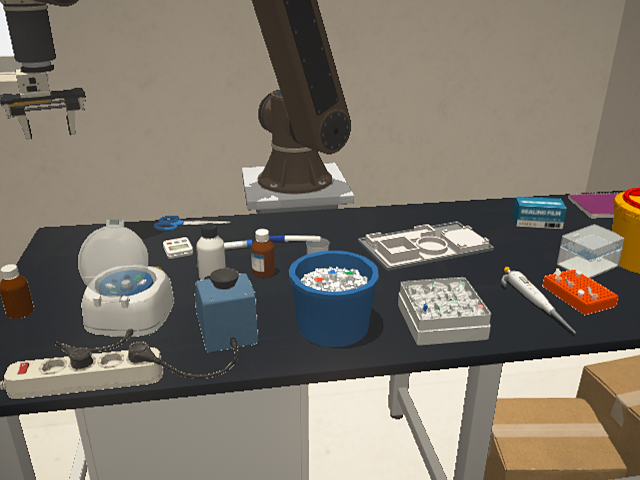

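```bash
cat > h.py <<'E'
import numpy as np,cv2
def cam(m):
    f=240/np.tan(np.radians(m["fov_y"])/2); return f,m
def ray(m,u,v):
    f=240/np.tan(np.radians(m["fov_y"])/2)
    d=m["R"].T@np.array([(u-m["cx"])/f,(v-m["cy"])/f,1]); return -m["R"].T@m["t"],d
def onz(m,u,v,z):
    o,d=ray(m,u,v); return o+d*(z-o[2])/d[2]
def proj(m,X):
    f=240/np.tan(np.radians(m["fov_y"])/2); c=m["R"]@np.array(X)+m["t"]; return np.array([m["cx"]+f*c[0]/c[2],m["cy"]+f*c[1]/c[2]])
E
python3 - <<'E'
import cv2
t=cv2.imread("pics/top0.png")
cv2.imwrite("pics/c1.png",cv2.resize(t[180:300,290:480],None,fx=4.2,fy=4.2,interpolation=cv2.INTER_CUBIC))
cv2.imwrite("pics/c2.png",cv2.resize(t[185:285,140:285],None,fx=5.5,fy=5.5,interpolation=cv2.INTER_CUBIC))
s=cv2.imread("pics/side0.png")
cv2.imwrite("pics/c3.png",cv2.resize(s[205:300,150:350],None,fx=4,fy=4,interpolation=cv2.INTER_CUBIC))
E
```

```text
(no output)
```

View pics/c1.png

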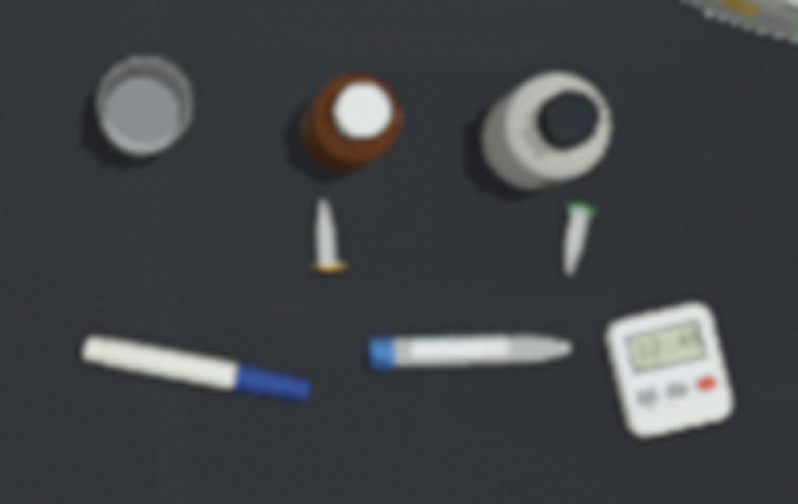

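View pics/c2.png

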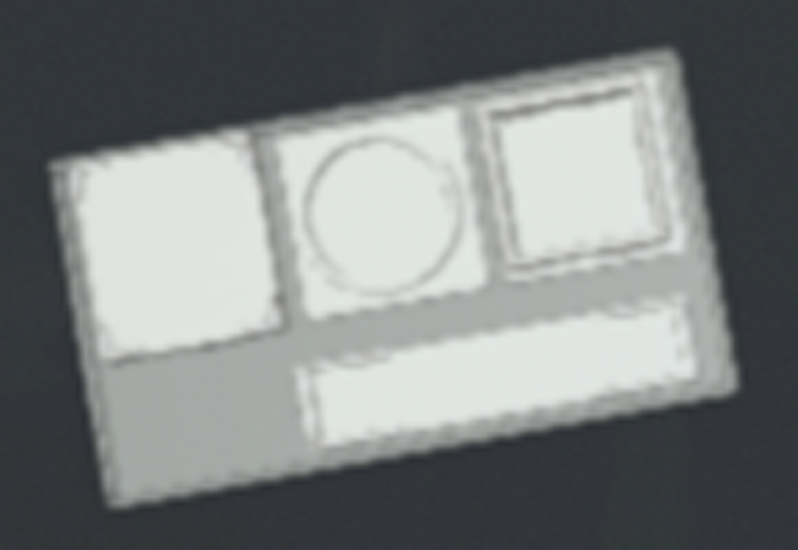

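View pics/c3.png

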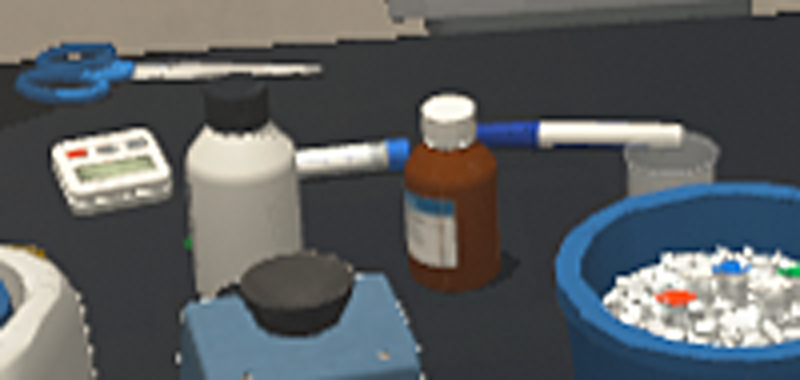

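```bash
cat > m1.py <<'E'
import numpy as np,cv2
from plant import r
from h import *
m=r.camera_model("top"); print("camc",-m["R"].T@m["t"])
t=cv2.imread("pics/top0.png"); hsv=cv2.cvtColor(t,cv2.COLOR_BGR2HSV).astype(int)
def rect(mask,box,z,name):
    k=np.zeros(mask.shape,np.uint8); x0,x1,y0,y1=box; k[y0:y1,x0:x1]=mask[y0:y1,x0:x1]
    cs,_=cv2.findContours(k,cv2.RETR_EXTERNAL,cv2.CHAIN_APPROX_NONE); c=max(cs,key=cv2.contourArea).reshape(-1,2)
    P=np.array([onz(m,u,v,z)[:2] for u,v in c]).astype(np.float32)
    (cx,cy),(w,h),a=cv2.minAreaRect(P); print(name,"c",np.round((cx,cy),4),"wh",np.round((w*1000+2.3,h*1000+2.3),1),"ang",round(a,1))
    # long axis dir
    b=cv2.boxPoints(((cx,cy),(w,h),a)); e=[b[1]-b[0],b[2]-b[1]]; e=max(e,key=np.linalg.norm); print("   long axis deg",np.degrees(np.arctan2(e[1],e[0])), "area",len(c))
V=hsv[...,2];S=hsv[...,1];H=hsv[...,0]
fg=((V>90)|(S>130)).astype(np.uint8)
rect(fg,(140,285,185,285),.010,"tray")
wh=((V>195)).astype(np.uint8)
rect(wh,(190,275,232,270),.012,"cradle")
rect(wh,(150,191,202,254),.025,"pad")
rect(wh,(188,228,202,246),.012,"collar plate")
rect(wh,(226,267,192,236),.03,"well")
rect(fg,(300,370,255,280),.008,"marker")
rect(fg,(372,431,255,275),.009,"tube")
rect(fg,(431,470,248,290),.015,"timer")
cap=((V>150)&(S<60)).astype(np.uint8); rect(cap,(360,388,195,225),.104,"smallcap")
rect(fg,(360,388,195,225),.06,"smallbody")
rect((V<75).astype(np.uint8),(412,436,198,218),.125,"largecap")
rect((V>85).astype(np.uint8),(308,340,190,222),.07,"beaker")
E
python3 m1.py
```

```text
camc [0.42717366 0.01642403 1.45664367]
tray c [0.5049 0.2574] wh [165.2 295.3] ang 11.6
   long axis deg -78.40324 area 349
cradle c [0.4622 0.2087] wh [ 40.9 181.4] ang 11.5
   long axis deg -78.49493 area 169
pad c [0.5153 0.3531] wh [90.5 83.2] ang 11.3
   long axis deg 11.282415 area 127
collar plate c [0.5342 0.2624] wh [86.1 86.8] ang 11.8
   long axis deg -78.20461 area 126
well c [0.5511 0.1693] wh [83.7 83.3] ang 11.8
   long axis deg 11.776428 area 198
marker c [ 0.4298 -0.0588] wh [140.7  21. ] ang 79.9
   long axis deg 79.85262 area 113
tube c [ 0.445  -0.2227] wh [ 21.4 121.2] ang 2.9
   long axis deg -87.072334 area 103
timer c [ 0.435  -0.3411] wh [76.1 69.5] ang 13.6
   long axis deg 13.616279 area 96
smallcap c [ 0.5763 -0.1453] wh [30.8 30.7] ang 0.8
   long axis deg 0.7955109 area 36
smallbody c [ 0.5749 -0.1446] wh [53.9 53.6] ang 0.8
   long axis deg 0.83736515 area 60
largecap c [ 0.5717 -0.2559] wh [30.3 32.8] ang 1.2
   long axis deg -88.80517 area 36
beaker c [ 0.5811 -0.0234] wh [58.2 55.6] ang 1.2
   long axis deg 1.193114 area 65
```

Run:
```python
import cv2,numpy as np
t=cv2.imread("pics/top0.png")
def st(a): 
    a=a.astype(float); return np.clip((a-120)*255/120,0,255).astype(np.uint8)
cv2.imwrite("pics/d1.png",cv2.resize(st(t[200:258,148:200]),None,fx=10,fy=10,interpolation=cv2.INTER_CUBIC))
s=cv2.imread("pics/side0.png")
cv2.imwrite("pics/d2.png",cv2.resize(st(s[215:280,350:500]),None,fx=5.3,fy=5.3,interpolation=cv2.INTER_CUBIC))
```

```text
(no output)
```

View pics/d1.png

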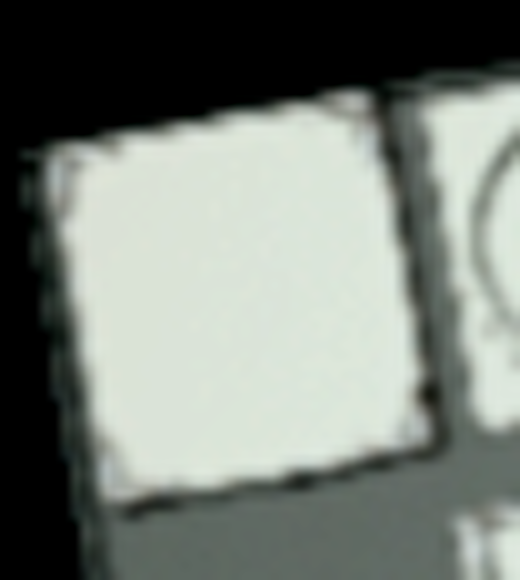

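View pics/d2.png

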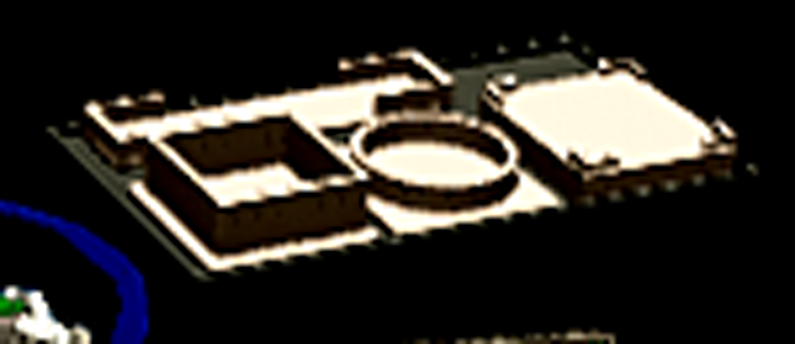

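Run:
```python
from plant import r
from h import *
m=r.camera_model("side")
P=[onz(m,u/5.3+350,v/5.3+215,.028)[:2] for u,v in((486,86),(632,64),(736,126),(578,160))]
for i in range(4): d=P[(i+1)%4]-P[i]; print(P[i],np.linalg.norm(d),np.degrees(np.arctan2(d[1],d[0])))
print(np.mean(P,0))
# predicted corner positions for two hypotheses
mt=r.camera_model("top");c=np.array([.5153,.3531]);a=np.radians(11.5)
ex=np.array([np.cos(a),np.sin(a)]);ey=np.array([-ex[1],ex[0]])
for w,h in((45,41),(41,45)):
  for n,mm,o,s in(("side",m,(350,215),5.3),("top",mt,(148,200),10)):
    print(w,h,n,[np.round((proj(mm,[*(c+(i*w*ex+j*h*ey)/1000),.025])-o)*s) for i,j in((-1,-1),(-1,1),(1,1),(1,-1))])
```

```text
[0.48230398 0.3105006 ] 0.07858087643418532 99.06937302441108
[0.46991726 0.38809907] 0.07432635379163759 16.59557741156018
[0.54114752 0.40932775] 0.08740947598565088 -75.7782900573723
[0.56262182 0.32459717] 0.08154549792439268 -170.04541243223693
[0.51399764 0.35813115]
45 41 side [array([470.,  90.]), array([618.,  64.]), array([730., 143.]), array([576., 171.])]
45 41 top [array([429., 445.]), array([102., 504.]), array([ 42., 148.]), array([368.,  90.])]
41 45 side [array([467.,  95.]), array([630.,  66.]), array([732., 138.]), array([563., 169.])]
41 45 top [array([442., 426.]), array([ 83., 491.]), array([ 29., 167.]), array([387., 103.])]
```

Emit:
{"api": "carry_out", "payload": {"plan": [[0.016,0.037,-0.002,0,0,0.09],[0.016,0.037,-0.002,0,0,0.09],[0.016,0.037,-0.002,0,0,0.09],[0.016,0.037,-0.002,0,0,0.09],[0.016,0.037,-0.002,0,0,0.09],[0.016,0.037,-0.002,0,0,0.09],[0.016,0.037,-0.002,0,0,0.09],[0.016,0.037,-0.002,0,0,0.09],[0.016,0.037,-0.002,0,0,0.09],[0.016,0.037,-0.002,0,0,0.09],[0.016,0.037,-0.002,0,0,0.09],[0.016,0.037,-0.002,0,0,0.09]]}}

```text
time_s: 1.1
tcp_pos: [0.3705, -0.1935, 0.1936]
eef_rot: [179.5, -0.1, -100.4]
contact_force: [1.3, -1.3, 0.6]
gripper_width: 0.0875
```

Emit:
{"api": "carry_out", "payload": {"plan": [[0.01,0.024,-0.015,0,0,0],[0.012,0.027,-0.02,0,0,0],[0.012,0.027,-0.02,0,0,0],[0.012,0.027,-0.02,0,0,0],[0.01,0.02,-0.02,0,0,0],[0.003,0.008,-0.01,0,0,0],[0,0,0,0,0,0],[0,0,0,0,0,0]]}}

```text
time_s: 1.77
tcp_pos: [0.4334, -0.0466, 0.0857]
eef_rot: [179.8, -0.0, -99.3]
contact_force: [0.0, -1.0, 0.9]
gripper_width: 0.0877
```

```bash
cat > look.py <<'E'
import sys,cv2
from plant import r
from h import *
n,x0,x1,y0,y1,s,o=sys.argv[1:]
x0,x1,y0,y1=map(int,(x0,x1,y0,y1))
im=r.capture(n)[:,:,::-1]; cv2.imwrite(f"pics/{o}_full.png",im)
cv2.imwrite(f"pics/{o}.png",cv2.resize(im[y0:y1,x0:x1],None,fx=float(s),fy=float(s),interpolation=cv2.INTER_CUBIC))
st=r.get_state(); print(st["time_s"],st["tcp_pos"].round(4),st["eef_rot"].round(2),st["joints"].round(0))
E
python3 look.py top 270 430 180 300 5 e1
```

```text
1.8167 [ 0.4334 -0.0469  0.0859] [ 1.7986e+02 -3.0000e-02 -9.9370e+01] [ 20.   7. -39.  -0. -44. -29.]
```

View pics/e1.png

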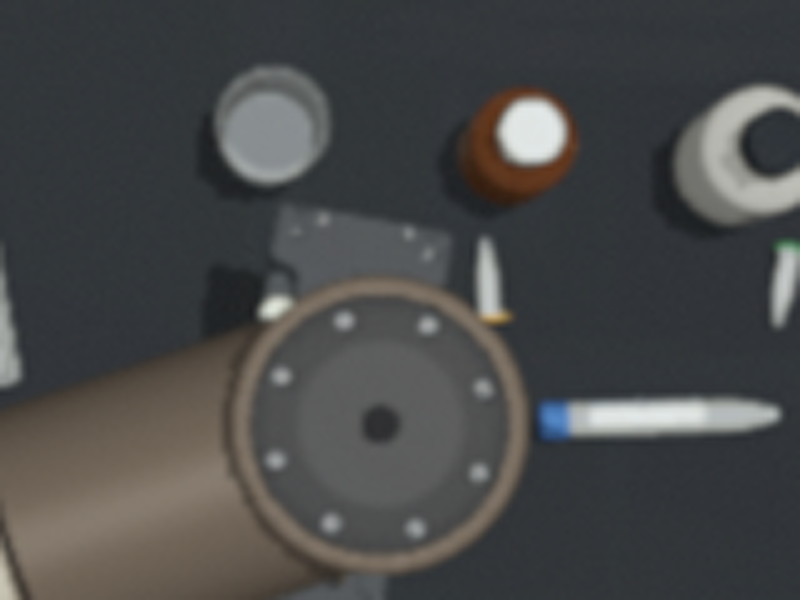

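Emit:
{"api": "carry_out", "payload": {"plan": [[-0.0035,-0.012,0,0,0,-0.014],[0,0,-0.015,0,0,0],[0,0,-0.02,0,0,0],[0,0,-0.02,0,0,0],[0,0,-0.015,0,0,0],[0,0,-0.005,0,0,0],[0,0,0,0,0,0],[0,0,0,0,0,0]]}}

```text
time_s: 2.48
tcp_pos: [0.4325, -0.0641, 0.0156]
eef_rot: [-179.5, 0.3, -100.6]
contact_force: [0.7, -0.9, 0.3]
gripper_width: 0.0875
```

Emit:
{"api": "carry_out", "payload": {"plan": [[-0.002,0.005,-0.005,0,0,0],[0,0,-0.004,0,0,0],[0,0,-0.002,0,0,0],[0,0,0,0,0,0],[0,0,0,0,0,0]]}}

```text
time_s: 2.9
tcp_pos: [0.4325, -0.0583, 0.0069]
eef_rot: [-179.2, 0.4, -100.6]
contact_force: [-0.3, -1.3, 0.1]
gripper_width: 0.0878
```

Emit:
{"api": "carry_out", "payload": {"plan": [[-0.002,0,-0.003,-0.01,0,0.005],[0,0,-0.001,0,0,0],[0,0,0,0,0,0]]}}

```text
time_s: 3.15
tcp_pos: [0.4308, -0.0581, 0.003]
eef_rot: [-179.0, -0.2, -100.3]
contact_force: [-0.7, 0.0, -0.3]
gripper_width: 0.0877
```

Emit:
{"api": "carry_out", "payload": {"plan": [[0,0,0,0,0,0],[0,0,0,0,0,0],[0,0,0,0,0,0],[0,0,0,0,0,0],[0,0,0,0,0,0],[0,0,0,0,0,0],[0,0,0,0,0,0],[0,0,0,0,0,0]], "fingers": 1, "force": 12}}

```text
time_s: 3.82
tcp_pos: [0.4309, -0.058, 0.003]
eef_rot: [-179.0, -0.2, -100.2]
contact_force: [-0.0, 0.8, 0.2]
gripper_width: 0.0399
```

Emit:
{"api": "carry_out", "payload": {"plan": [[0,0,0,0,0,0],[0,0,0,0,0,0],[0,0,0,0,0,0],[0,0,0,0,0,0],[0,0,0,0,0,0],[0,0,0,0,0,0]]}}

```text
time_s: 4.32
tcp_pos: [0.4309, -0.0581, 0.0031]
eef_rot: [-179.0, -0.2, -100.2]
contact_force: [-0.3, 0.3, -0.2]
gripper_width: 0.0151
```

Emit:
{"api": "carry_out", "payload": {"plan": [[0,0,0.015,0,0,0],[0,0,0.025,0,0,0],[0,0,0.025,0,0,0],[0.003,0.02,0.01,0,0,0.04],[0.004,0.035,0,0,0,0.06],[0.004,0.035,0,0,0,0.06],[0.004,0.035,0,0,0,0.06],[0.004,0.035,0,0,0,0.06],[0.004,0.035,0,0,0,0.05],[0.004,0.025,0,0,0,0.03],[0.002,0.01,0,0,0,0],[0,0,0,0,0,0]]}}

```text
time_s: 5.32
tcp_pos: [0.4577, 0.1826, 0.0825]
eef_rot: [-178.9, -0.1, -78.9]
contact_force: [-0.5, 0.1, -0.7]
gripper_width: 0.0148
```

```bash
python3 look.py top 140 300 180 300 5 e2;python3 look.py side 320 500 200 300 4.4 e3
```

```text
5.3667 [0.4574 0.1816 0.0824] [-1.7897e+02 -1.5000e-01 -7.8890e+01] [ 45.  11. -34.   1. -44. -35.]
5.4167 [0.457  0.1803 0.0823] [-1.7901e+02 -1.7000e-01 -7.8970e+01] [ 45.  11. -34.   1. -44. -35.]
```

View pics/e2.png

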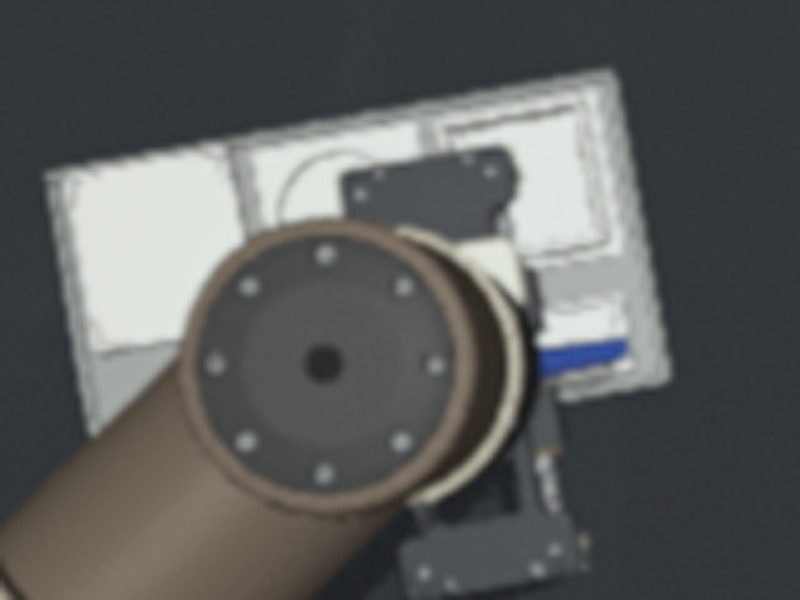

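View pics/e3.png

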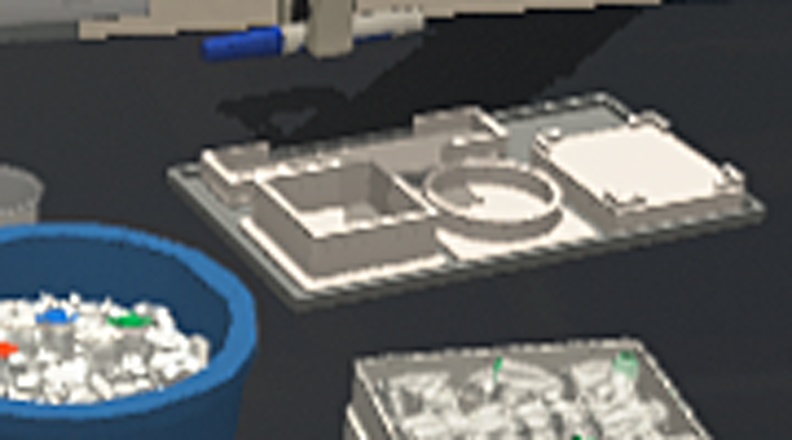

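Emit:
{"api": "carry_out", "payload": {"plan": [[0.003,0.015,0,0,0,0.004],[0.002,0.012,0,0,0,0.003],[0,0.002,-0.01,0,0,0],[0,0,-0.015,0,0,0],[0,0,-0.015,0,0,0],[0,0,-0.01,0,0,0],[0,0,0,0,0,0],[0,0,0,0,0,0]]}}

```text
time_s: 6.08
tcp_pos: [0.4606, 0.2043, 0.0278]
eef_rot: [-179.2, -0.2, -79.1]
contact_force: [-0.6, 0.4, -0.1]
gripper_width: 0.0149
```

Emit:
{"api": "carry_out", "payload": {"plan": [[0.0015,0.005,0,0,0,0.01],[0,0,-0.005,0,0,0],[0,0,-0.005,0,0,0],[0,0,-0.003,0,0,0],[0,0,0,0,0,0],[0,0,0,0,0,0]]}}

```text
time_s: 6.58
tcp_pos: [0.4631, 0.2097, 0.0149]
eef_rot: [-179.0, -0.1, -78.5]
contact_force: [0.1, 0.9, -0.4]
gripper_width: 0.0148
```

Emit:
{"api": "carry_out", "payload": {"plan": [[0,-0.001,-0.002,0,0,0],[0,0,-0.001,0,0,0],[0,0,0,0,0,0]]}}

```text
time_s: 6.83
tcp_pos: [0.4632, 0.2088, 0.0121]
eef_rot: [-179.0, -0.1, -78.5]
contact_force: [-0.7, -0.6, 0.6]
gripper_width: 0.0151
```

Emit:
{"api": "carry_out", "payload": {"plan": [[0,0,0,0,0,0],[0,0,0,0,0,0],[0,0,0,0,0,0],[0,0,0,0,0,0],[0,0,0,0,0,0],[0,0,0,0,0,0]], "fingers": 0.2}}

```text
time_s: 7.33
tcp_pos: [0.4635, 0.2091, 0.0124]
eef_rot: [-179.0, -0.1, -78.5]
contact_force: [0.1, 0.7, -0.7]
gripper_width: 0.0347
```

Emit:
{"api": "carry_out", "payload": {"plan": [[0,0,0.01,0,0,0],[0,0,0.02,0,0,0],[0,0,0.03,0,0,0],[0,-0.02,0.03,0,0,0],[0,-0.03,0.02,0,0,-0.1],[0,-0.035,0.01,0,0,-0.12],[0,-0.035,0,0,0,-0.12],[0,-0.035,0,0,0,-0.12],[0,-0.035,0,0,0,-0.12],[0,-0.035,0,0,0,-0.12],[0,-0.035,0,0,0,-0.12],[0,-0.03,0,0,0,-0.12]]}}

```text
time_s: 8.33
tcp_pos: [0.4628, -0.088, 0.1401]
eef_rot: [-178.8, 0.2, -133.9]
contact_force: [0.2, -0.0, 0.0]
gripper_width: 0.0348
```

```bash
python3 look.py top 140 300 180 300 5 e4
```

```text
8.3833 [ 0.4622 -0.0912  0.1398] [-1.7879e+02  1.1000e-01 -1.3450e+02] [ 14.   5. -33.   1. -52. -59.]
```

View pics/e4.png

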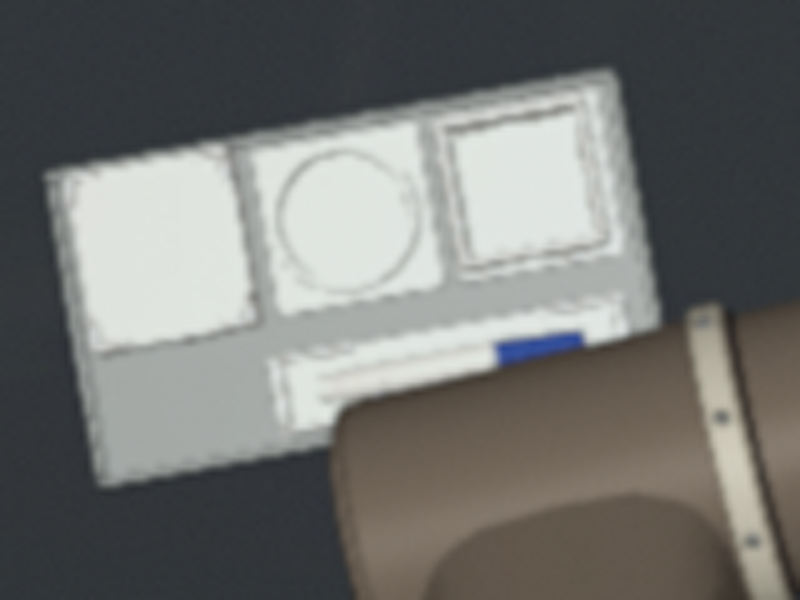

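Emit:
{"api": "carry_out", "payload": {"plan": [[-0.003,-0.03,0,0,0,-0.07],[-0.003,-0.035,-0.005,0,0,-0.07],[-0.003,-0.035,-0.01,0,0,-0.07],[-0.004,-0.035,-0.01,0,0,-0.07],[-0.004,-0.035,-0.01,0,0,-0.07],[-0.004,-0.035,-0.01,0,0,-0.07],[-0.003,-0.025,-0.01,0,0,-0.06],[-0.001,-0.01,-0.005,0,0,-0.05],[0,0,0,0,0,0],[0,0,0,0,0,0],[0,0,0,0,0,0]], "fingers": -1}}

```text
time_s: 9.3
tcp_pos: [0.4347, -0.3451, 0.0777]
eef_rot: [-178.6, 0.3, -166.5]
contact_force: [0.3, -0.3, 0.0]
gripper_width: 0.0871
```

Emit:
{"api": "carry_out", "payload": {"plan": [[0,0.002,-0.01,0.024,0.006,0],[0,0,-0.02,0,0,0],[0,0,-0.02,0,0,0],[0,0,-0.01,0,0,0],[0,0,-0.005,0,0,0],[0,0,0,0,0,0],[0,0,0,0,0,0]]}}

```text
time_s: 9.88
tcp_pos: [0.4395, -0.3382, 0.0159]
eef_rot: [-179.8, 0.7, -165.6]
contact_force: [-0.1, -0.4, 0.6]
gripper_width: 0.0876
```

Emit:
{"api": "carry_out", "payload": {"plan": [[-0.0045,-0.0045,-0.003,-0.003,0.012,-0.014],[0,0,-0.004,0,0,0],[0,0,-0.002,0,0,0],[0,0,0,0,0,0],[0,0,0,0,0,0]]}}

```text
time_s: 10.3
tcp_pos: [0.4366, -0.3435, 0.0092]
eef_rot: [-179.7, 0.1, -166.4]
contact_force: [-0.3, 0.7, -0.0]
gripper_width: 0.0879
```

Emit:
{"api": "carry_out", "payload": {"plan": [[-0.0015,0,-0.002,0,0,0],[0,0,0,0,0,0],[0,0,0,0,0,0],[0,0,0,0,0,0],[0,0,0,0,0,0],[0,0,0,0,0,0],[0,0,0,0,0,0],[0,0,0,0,0,0]], "fingers": 1, "force": 15}}

```text
time_s: 10.97
tcp_pos: [0.4349, -0.3438, 0.0074]
eef_rot: [-179.6, 0.1, -166.4]
contact_force: [-0.2, 0.1, 0.3]
gripper_width: 0.0618
```

Emit:
{"api": "carry_out", "payload": {"plan": [[0,0,0.015,0,0,0],[0,0,0.025,0,0,0],[0,0.005,0.025,0,0,0],[0,0.02,0.02,0,0,0],[0,0.03,0.01,0,0,0],[0,0.035,0,0,0,0],[0.002,0.035,0,0,0,0],[0.002,0.035,0,0,0,0],[0.002,0.035,0,0,0,0],[0.002,0.035,0,0,0,0],[0.002,0.035,0,0,0,0],[0.002,0.035,0,0,0,0]]}}

```text
time_s: 11.97
tcp_pos: [0.444, -0.0364, 0.1062]
eef_rot: [-179.8, 0.2, -167.0]
contact_force: [1.3, 0.0, -1.7]
gripper_width: 0.0619
```

Emit:
{"api": "carry_out", "payload": {"plan": [[0.005,0.035,0,0,0,0],[0.005,0.035,0,0,0,0],[0.005,0.035,0,0,0,0],[0.005,0.035,0,0,0,0],[0.005,0.035,0,0,0,0],[0.005,0.035,0,0,0,0],[0.005,0.035,0,0,0,0],[0.005,0.035,0,0,0,0],[0.005,0.03,0,0,0,0],[0.005,0.02,0,0,0,0],[0,0.01,0,0,0,0],[0,0,0,0,0,0]]}}

```text
time_s: 12.97
tcp_pos: [0.4914, 0.3289, 0.1072]
eef_rot: [-179.9, 0.5, -166.6]
contact_force: [0.1, 0.1, -0.3]
gripper_width: 0.062
```

Emit:
{"api": "carry_out", "payload": {"plan": [[0.012,0.012,0,-0.002,0.008,-0.033],[0.01,0.01,0,0,0,0],[0.002,0.002,-0.01,0,0,0],[0,0,-0.02,0,0,0],[0,0,-0.015,0,0,0],[0,0,-0.01,0,0,0],[0,0,0,0,0,0],[0,0,0,0,0,0]]}}

```text
time_s: 13.63
tcp_pos: [0.5123, 0.3456, 0.0472]
eef_rot: [-179.8, -0.3, -168.7]
contact_force: [0.1, -0.1, -0.2]
gripper_width: 0.0616
```

```bash
python3 look.py side 350 510 190 290 5 e5
```

```text
13.6833 [0.5121 0.3455 0.0473] [-179.77   -0.31 -168.74] [  52.   25.  -19.   -0.  -47. -131.]
```

View pics/e5.png

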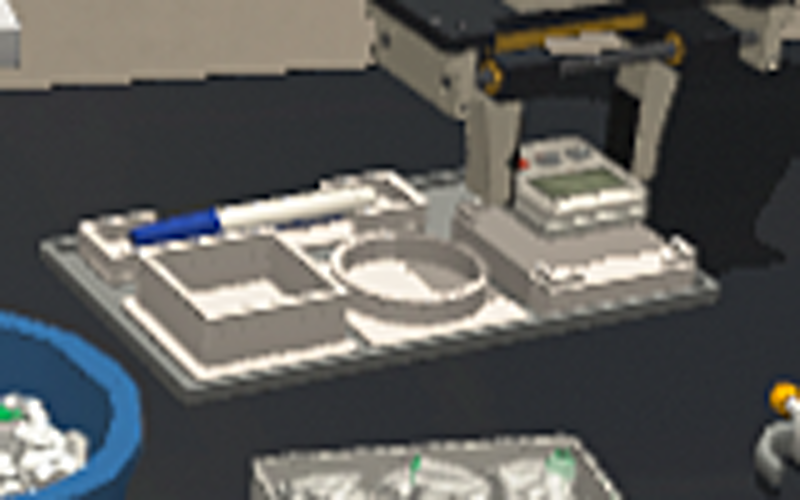

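Emit:
{"api": "carry_out", "payload": {"plan": [[0.003,0.007,0,0,0,0.003],[0,0,0,0,0,0],[0,0,-0.005,0,0,0],[0,0,-0.004,0,0,0],[0,0,0,0,0,0],[0,0,0,0,0,0]]}}

```text
time_s: 14.18
tcp_pos: [0.5167, 0.3545, 0.0409]
eef_rot: [-180.0, -0.0, -168.5]
contact_force: [-0.3, 0.3, -0.8]
gripper_width: 0.0618
```

Emit:
{"api": "carry_out", "payload": {"plan": [[-0.0015,-0.002,-0.004,0,0,0],[0,0,-0.003,0,0,0],[0,0,-0.003,0,0,0],[0,0,0,0,0,0],[0,0,0,0,0,0]]}}

```text
time_s: 14.6
tcp_pos: [0.5148, 0.3521, 0.0298]
eef_rot: [-179.9, -0.1, -168.5]
contact_force: [-0.6, 0.7, -0.2]
gripper_width: 0.0617
```

Emit:
{"api": "carry_out", "payload": {"plan": [[0,0,-0.0005,0,0,0],[0,0,0,0,0,0],[0,0,0,0,0,0],[0,0,0,0,0,0],[0,0,0,0,0,0]], "fingers": -0.64}}

```text
time_s: 15.02
tcp_pos: [0.5153, 0.3525, 0.0297]
eef_rot: [-180.0, -0.0, -168.5]
contact_force: [-0.4, 0.2, -0.6]
gripper_width: 0.0719
```

Emit:
{"api": "carry_out", "payload": {"plan": [[0,0,0.01,0,0,0],[0,0,0.02,0,0,0],[0,0,0.03,0,0,0],[0,-0.01,0.03,0,0,0.06],[0,-0.02,0.035,0,0,0.1],[0,-0.035,0.03,0,0,0.12],[0.005,-0.035,0.01,0,0,0.12],[0.01,-0.035,0,0,0,0.12],[0.01,-0.035,0,0,0,0.12],[0.01,-0.035,0,0,0,0.12],[0.01,-0.035,0,0,0,0.12],[0.01,-0.035,0,0,0,0.12]]}}

```text
time_s: 16.02
tcp_pos: [0.5682, 0.0819, 0.2108]
eef_rot: [-179.2, 0.7, -110.4]
contact_force: [0.2, 0.4, 0.2]
gripper_width: 0.0718
```

```bash
python3 look.py top 140 340 180 300 4 e6; python3 look.py side 300 500 190 290 4 e7
```

```text
16.0667 [0.5691 0.0774 0.211 ] [-179.16    0.57 -109.6 ] [ 27.  11. -15.   0. -63. -47.]
16.1167 [0.5687 0.0795 0.2106] [-179.19    0.6  -110.56] [ 28.  11. -15.   0. -63. -48.]
```

View pics/e6.png

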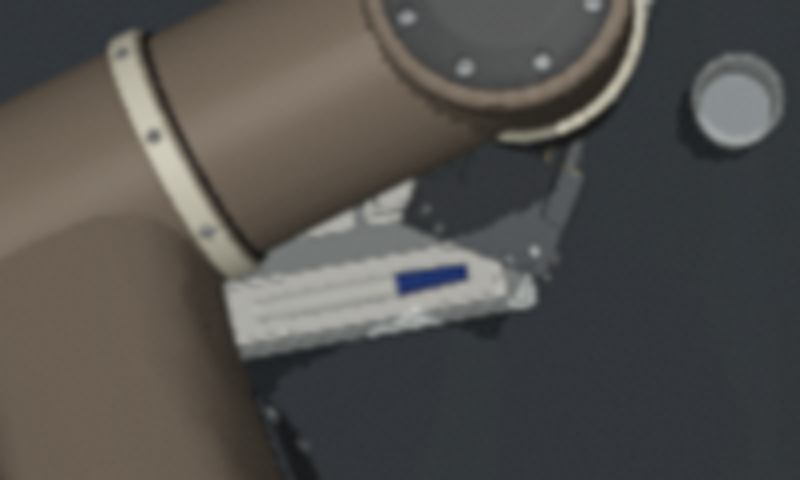

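View pics/e7.png

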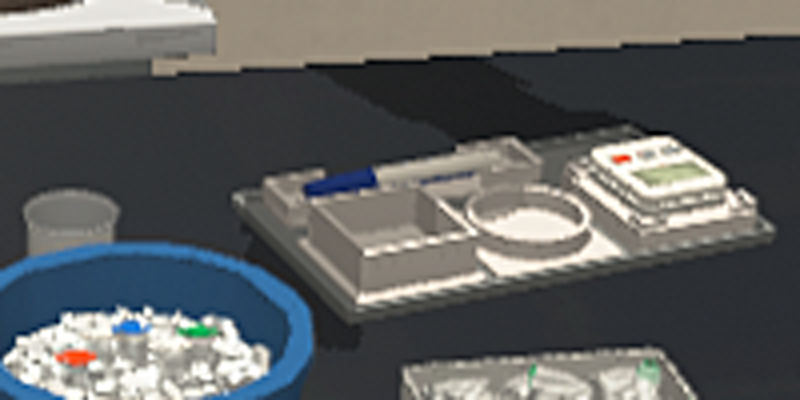

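Emit:
{"api": "carry_out", "payload": {"plan": [[0.002,-0.02,-0.01,0,0,0.06],[0.003,-0.025,-0.02,0,0,0.08],[0.003,-0.025,-0.02,0,0,0.08],[0.003,-0.02,-0.02,0,0,0.07],[0.001,-0.01,-0.02,0,0,0.05],[0,0,-0.01,0,0,0],[0,0,0,0,0,0],[0,0,0,0,0,0]], "fingers": -1}}

```text
time_s: 16.78
tcp_pos: [0.5828, -0.0251, 0.1155]
eef_rot: [-178.7, 1.0, -90.7]
contact_force: [0.2, 0.5, 0.1]
gripper_width: 0.0876
```

```bash
python3 look.py top 270 430 160 280 5 e8; python3 look.py side 200 400 170 290 4 e9
```

```text
16.8333 [ 0.5829 -0.0247  0.1157] [-178.64    0.97  -90.71] [ 16.  17. -20.  -1. -51. -17.]
16.8833 [ 0.5832 -0.0245  0.1161] [-178.58    0.98  -90.65] [ 16.  17. -20.  -1. -51. -17.]
```

View pics/e9.png

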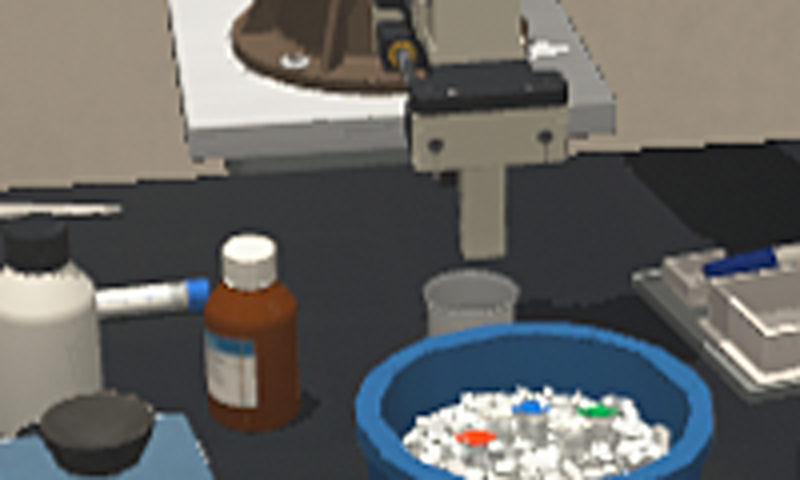

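Emit:
{"api": "carry_out", "payload": {"plan": [[-0.002,0.001,0,-0.017,0.025,0.01],[0,0,0,0,0,0],[0,0,0,0,0,0]]}}

```text
time_s: 17.13
tcp_pos: [0.583, -0.0209, 0.1198]
eef_rot: [-179.7, 0.1, -90.0]
contact_force: [1.2, 0.3, -0.7]
gripper_width: 0.0874
```

Emit:
{"api": "carry_out", "payload": {"plan": [[-0.001,-0.001,-0.01,0,0,0],[-0.001,-0.001,-0.02,0,0,0],[0,0,-0.02,0,0,0],[0,0,-0.02,0,0,0],[0,0,-0.01,0,0,0],[0,0,0,0,0,0],[0,0,0,0,0,0]]}}

```text
time_s: 17.72
tcp_pos: [0.5823, -0.0205, 0.0386]
eef_rot: [-179.1, 0.3, -90.0]
contact_force: [0.2, 0.3, 0.3]
gripper_width: 0.0877
```

Emit:
{"api": "carry_out", "payload": {"plan": [[-0.001,-0.003,-0.005,0,0,0],[0,0,-0.002,0,0,0],[0,0,0,0,0,0],[0,0,0,0,0,0]]}}

```text
time_s: 18.05
tcp_pos: [0.5824, -0.0235, 0.0329]
eef_rot: [-178.9, 0.4, -90.1]
contact_force: [-0.2, -0.3, -0.3]
gripper_width: 0.0878
```

Emit:
{"api": "carry_out", "payload": {"plan": [[0,0,0,0,0,0],[0,0,0,0,0,0],[0,0,0,0,0,0],[0,0,0,0,0,0],[0,0,0,0,0,0],[0,0,0,0,0,0],[0,0,0,0,0,0],[0,0,0,0,0,0],[0,0,0,0,0,0]], "fingers": 1, "force": 12}}

```text
time_s: 18.8
tcp_pos: [0.5837, -0.0232, 0.0349]
eef_rot: [-178.7, 0.4, -90.0]
contact_force: [-0.6, 0.0, -0.5]
gripper_width: 0.0526
```

Emit:
{"api": "carry_out", "payload": {"plan": [[0,0,0.01,0,0,0],[0,0,0.02,0,0,0],[0,0,0.02,0,0,0],[0,0,0.02,0,0,0],[0,0.01,0.01,0,0,0],[-0.001,0.02,0,0,0,0.02],[-0.003,0.025,0,0,0,0.02],[-0.005,0.03,0,0,0,0.02],[-0.005,0.03,0,0,0,0.02],[-0.005,0.03,0,0,0,0.02],[-0.005,0.03,0,0,0,0.02],[-0.005,0.03,0,0,0,0.02]]}}

```text
time_s: 19.8
tcp_pos: [0.5519, 0.1839, 0.1266]
eef_rot: [-178.6, 0.4, -82.2]
contact_force: [1.4, -1.1, -0.7]
gripper_width: 0.0522
```

Emit:
{"api": "carry_out", "payload": {"plan": [[-0.005,0.025,0,0,0,0.02],[-0.005,0.02,0,0,0,0.02],[-0.003,0.01,0,0,0,0.02],[0,0,0,0,0,0],[0,0,0,0,0,0],[0,0,0,0,0,0]]}}

```text
time_s: 20.3
tcp_pos: [0.5368, 0.247, 0.1304]
eef_rot: [-178.5, 0.5, -78.2]
contact_force: [0.3, 0.0, -0.6]
gripper_width: 0.0525
```

```bash
python3 look.py side 300 500 150 290 4 f1
```

```text
20.35 [0.5369 0.2467 0.1304] [-178.46    0.53  -78.18] [ 44.  16. -19.   0. -53. -32.]
```

View pics/f1.png

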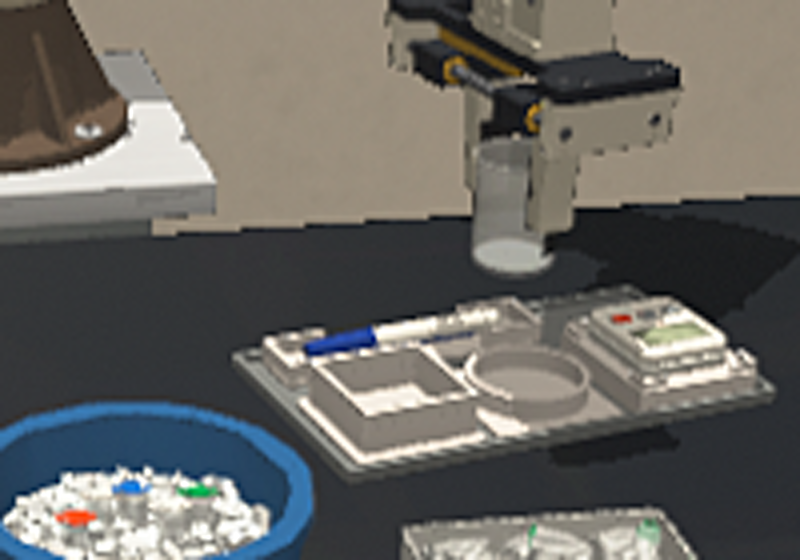

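Run:
```python
from plant import r
from h import *
m=r.camera_model("side")
print(onz(m,300+512/4,150+257/4,.0955), onz(m,300+505/4,150+155/4,.1655))
print((proj(m,[.5369,.2467,.0955])-[300,150])*4,(proj(m,[.5369,.2467,.1655])-[300,150])*4)
```

```text
[0.52180815 0.25557293 0.0955    ] [0.53253982 0.24170181 0.1655    ]
[505.91329242 268.24043021] [515.79012081 157.253123  ]
```

```bash
python3 -c "
import cv2
im=cv2.imread('pics/f1_full.png');cv2.imwrite('pics/f1z.png',cv2.resize(im[170:230,400:460],None,fx=9,fy=9,interpolation=cv2.INTER_CUBIC))"
```

```text
(no output)
```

View pics/f1z.png

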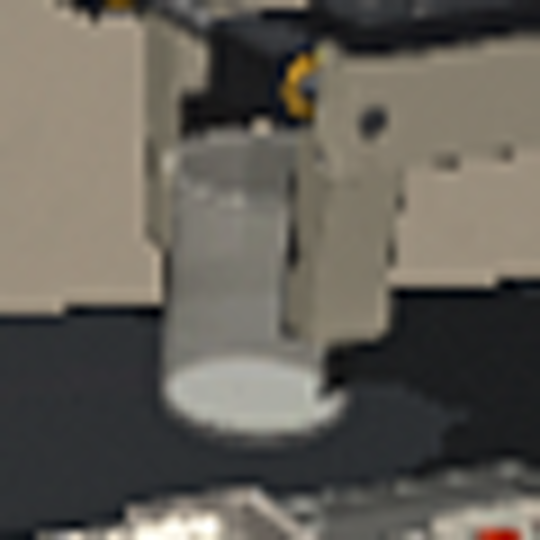

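Run:
```python
from plant import r
from h import *
m=r.camera_model("top"); s=r.camera_model("side")
print(onz(m,290+142/4.2-.4,180+113/4.2-.4,.004),onz(m,290+146/4.2-.4,180+104/4.2-.4,.07))
# side check of bottle cap pos consistency: initial side image; cap centre c3 (447,107)
print(onz(s,150+448/4-.4,205+107/4-.4,.104))
# gripper check: near finger tip expected
for k in(-1,1): print((proj(s,[.5369+k*.026*.98,.2467+k*.026*.2,.1304])-[400,170])*9)
```

```text
[ 0.58325976 -0.02389295  0.004     ] [ 0.58142483 -0.02426822  0.07      ]
[ 0.57181989 -0.14330318  0.104     ]
[198.62064784 264.28816451]
[301.52726359 337.64936961]
```

Emit:
{"api": "carry_out", "payload": {"plan": [[-0.002,0.008,0,0,0,0],[-0.0015,0.0065,0,0,0,-0.005],[0,0.001,-0.01,0,0,0],[0,0,-0.02,0,0,0],[0,0,-0.02,0,0,0],[0,0,-0.01,0,0,0],[0,0,0,0,0,0],[0,0,0,0,0,0]]}}

```text
time_s: 21.02
tcp_pos: [0.5341, 0.2606, 0.0669]
eef_rot: [-178.4, 0.5, -78.8]
contact_force: [0.1, -0.4, -0.8]
gripper_width: 0.0527
```

Emit:
{"api": "carry_out", "payload": {"plan": [[-0.0005,0.0015,-0.005,0,0,0],[0,0,-0.008,0,0,0],[0,0,-0.005,0,0,0],[0,0,0,0,0,0],[0,0,0,0,0,0]]}}

```text
time_s: 21.43
tcp_pos: [0.5347, 0.263, 0.0492]
eef_rot: [-178.3, 0.6, -78.8]
contact_force: [0.5, 0.1, 0.0]
gripper_width: 0.0526
```

```bash
python3 look.py side 350 500 170 280 5.3 f2
```

```text
21.4833 [0.5347 0.263  0.0492] [-178.27    0.62  -78.85] [ 45.  22. -24.   1. -43. -35.]
```

View pics/f2.png

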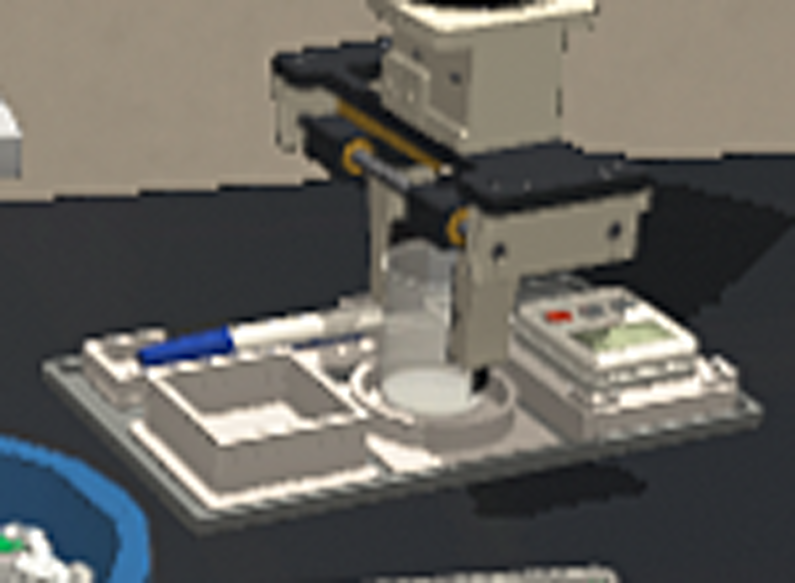

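Emit:
{"api": "carry_out", "payload": {"plan": [[-0.001,-0.001,-0.003,0,0,0],[0,0,-0.002,0,0,0],[0,0,0,0,0,0],[0,0,0,0,0,0]]}}

```text
time_s: 21.82
tcp_pos: [0.5341, 0.2623, 0.0447]
eef_rot: [-178.2, 0.7, -78.8]
contact_force: [0.2, -0.4, -1.1]
gripper_width: 0.0524
```

Emit:
{"api": "carry_out", "payload": {"plan": [[0,0,-0.002,0,0,0],[0,0,0,0,0,0],[0,0,0,0,0,0]]}}

```text
time_s: 22.07
tcp_pos: [0.5352, 0.2632, 0.044]
eef_rot: [-178.0, 0.7, -78.8]
contact_force: [-0.4, 0.1, -1.4]
gripper_width: 0.0525
```

Emit:
{"api": "carry_out", "payload": {"plan": [[-0.001,-0.001,-0.003,0,0,0],[0,0,-0.001,0,0,0],[0,0,0,0,0,0]]}}

```text
time_s: 22.32
tcp_pos: [0.536, 0.2636, 0.0426]
eef_rot: [-177.7, 0.8, -78.7]
contact_force: [-0.5, 0.6, -0.8]
gripper_width: 0.0525
```

Emit:
{"api": "carry_out", "payload": {"plan": [[0,0,0,0,0,0],[0,0,0,0,0,0],[0,0,0,0,0,0],[0,0,0,0,0,0],[0,0,0,0,0,0],[0,0,0,0,0,0],[0,0,0,0,0,0]], "fingers": -1}}

```text
time_s: 22.9
tcp_pos: [0.5358, 0.2634, 0.0419]
eef_rot: [-177.8, 0.8, -78.7]
contact_force: [1.2, 0.6, 0.4]
gripper_width: 0.0867
```

```bash
python3 look.py side 350 500 170 280 5.3 f3
```

```text
22.95 [0.5357 0.2633 0.0419] [-177.79    0.82  -78.73] [ 45.  22. -24.   1. -41. -35.]
```

View pics/f3.png

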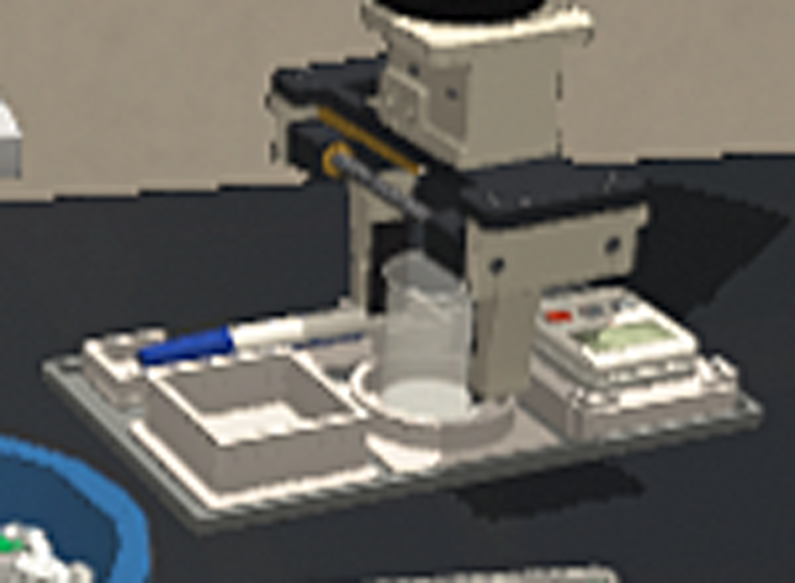

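Emit:
{"api": "carry_out", "payload": {"plan": [[0,0,0.015,0,0,0],[0,0,0.03,0,0,0],[0,0,0.035,0,0,0],[0,0,0.035,0,0,0],[0,-0.01,0.02,0,0.01,-0.02],[0,-0.03,0.01,0,0.01,-0.02],[0.005,-0.038,0,0,0.01,-0.02],[0.006,-0.038,0,-0.01,0.01,-0.02],[0.006,-0.038,0,0,0,-0.02],[0.006,-0.038,0,0,0,-0.02],[0.006,-0.038,0,0,0,-0.02],[0.006,-0.038,0,0,0,-0.02]]}}

```text
time_s: 23.95
tcp_pos: [0.5692, -0.0096, 0.1951]
eef_rot: [180.0, 0.6, -87.6]
contact_force: [1.8, -0.2, 0.3]
gripper_width: 0.0878
```

```bash
python3 look.py top 140 460 180 300 2.5 f4
```

```text
24.0 [ 0.5694 -0.0151  0.1949] [179.9    0.52 -87.87] [ 18.  12. -15.  -1. -63. -15.]
```

View pics/f4.png

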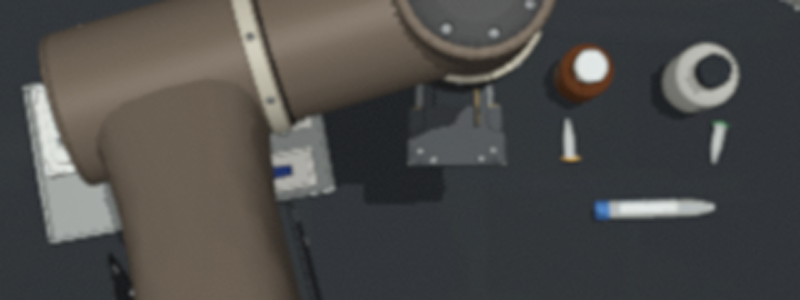

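Emit:
{"api": "carry_out", "payload": {"plan": [[0.001,-0.025,-0.005,0,0,-0.01],[0.001,-0.03,-0.01,0,0,-0.01],[0.001,-0.03,-0.01,0,0,-0.01],[0.001,-0.025,-0.01,-0.005,0,-0.01],[0.001,-0.01,-0.005,-0.004,0,0],[0,0,0,0,0,0],[0,0,0,0,0,0],[0,0,0,0,0,0]]}}

```text
time_s: 24.67
tcp_pos: [0.5742, -0.1447, 0.1539]
eef_rot: [180.0, 0.0, -90.7]
contact_force: [0.0, 1.1, 1.2]
gripper_width: 0.0877
```

```bash
python3 look.py side 150 350 140 290 4 f5
```

```text
24.7167 [ 0.5743 -0.1444  0.1541] [-1.7998e+02  2.0000e-02 -9.0660e+01] [  5.  16. -16.  -0. -58.  -5.]
```

View pics/f5.png

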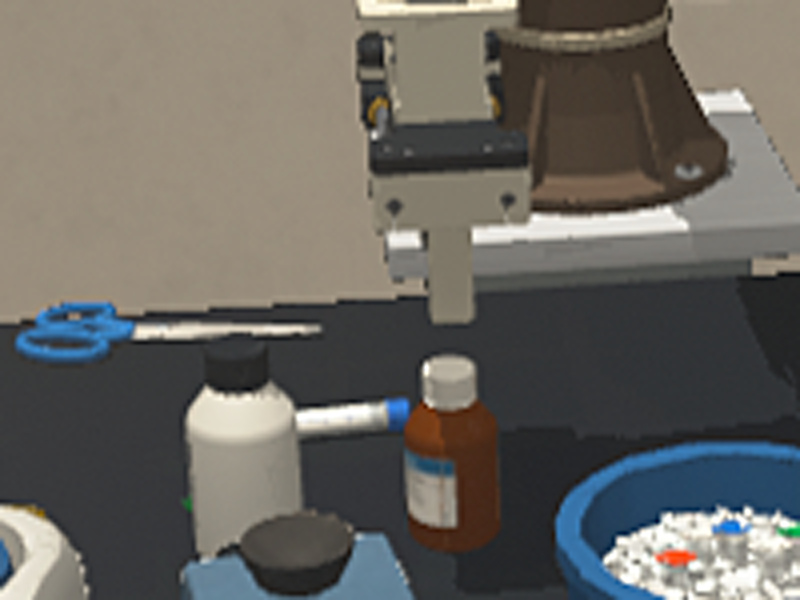

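Emit:
{"api": "carry_out", "payload": {"plan": [[0.002,-0.0005,-0.01,0,0,0],[0,0,-0.02,0,0,0],[0,0,-0.025,0,0,0],[0,0,-0.02,0,0,0],[0,0,-0.01,0,0,0],[0,0,0,0,0,0],[0,0,0,0,0,0]]}}

```text
time_s: 25.3
tcp_pos: [0.58, -0.1378, 0.0674]
eef_rot: [-179.5, 0.1, -90.1]
contact_force: [0.2, -0.3, 0.6]
gripper_width: 0.0875
```

Emit:
{"api": "carry_out", "payload": {"plan": [[-0.004,-0.007,0,0,0,0],[0,0,-0.008,0,0,0],[0,0,-0.008,0,0,0],[0,0,-0.004,0,0,0],[0,0,0,0,0,0],[0,0,0,0,0,0]]}}

```text
time_s: 25.8
tcp_pos: [0.5779, -0.1444, 0.0484]
eef_rot: [-179.2, 0.1, -90.0]
contact_force: [0.2, 0.3, -0.3]
gripper_width: 0.0877
```

Emit:
{"api": "carry_out", "payload": {"plan": [[-0.002,-0.001,-0.004,0,0.01,0],[0,0,-0.001,0,0,0],[0,0,0,0,0,0]]}}

```text
time_s: 26.05
tcp_pos: [0.5761, -0.1456, 0.0435]
eef_rot: [-179.8, 0.1, -90.0]
contact_force: [-0.3, -1.3, -0.6]
gripper_width: 0.0875
```

Emit:
{"api": "carry_out", "payload": {"plan": [[0,0,0,0,0,0],[0,0,0,0,0,0],[0,0,0,0,0,0],[0,0,0,0,0,0],[0,0,0,0,0,0],[0,0,0,0,0,0],[0,0,0,0,0,0],[0,0,0,0,0,0],[0,0,0,0,0,0],[0,0,0,0,0,0]], "fingers": 1, "force": 25}}

```text
time_s: 26.88
tcp_pos: [0.5767, -0.1456, 0.044]
eef_rot: [-179.7, 0.1, -90.0]
contact_force: [0.3, -0.2, 0.2]
gripper_width: 0.0506
```

Emit:
{"api": "carry_out", "payload": {"plan": [[0,0,0.01,0,0,0],[0,0,0.02,0,0,0],[0,0,0.025,0,0,0],[0,0,0.02,0,0,0],[0,0.01,0.005,0,0,0],[-0.002,0.02,0,0,0,0.02],[-0.002,0.03,0,0,0,0.02],[-0.002,0.03,0,0,0,0.02],[-0.002,0.03,0,0,0,0.02],[-0.002,0.03,0,0,0,0.02],[-0.002,0.03,0,0,0,0.02],[-0.002,0.03,0,0,0,0.02]]}}

```text
time_s: 27.88
tcp_pos: [0.5553, 0.0696, 0.1285]
eef_rot: [179.9, 0.2, -82.3]
contact_force: [0.5, -0.0, -2.7]
gripper_width: 0.0511
```

Emit:
{"api": "carry_out", "payload": {"plan": [[-0.002,0.03,0,0,0,0.02],[-0.002,0.025,0,0,0,0.01],[-0.002,0.015,0,0,0,0.01],[0,0.005,0,0,0,0],[0,0,0,0,0,0],[0,0,0,0,0,0],[0,0,0,0,0,0]]}}

```text
time_s: 28.47
tcp_pos: [0.5445, 0.1552, 0.128]
eef_rot: [179.7, 0.2, -79.4]
contact_force: [-0.3, 0.2, -1.8]
gripper_width: 0.0509
```

```bash
python3 look.py side 300 500 140 290 4 g1
```

```text
28.5167 [0.5445 0.1549 0.1279] [179.73   0.21 -79.47] [ 35.  15. -21.  -0. -54. -25.]
```

View pics/g1.png

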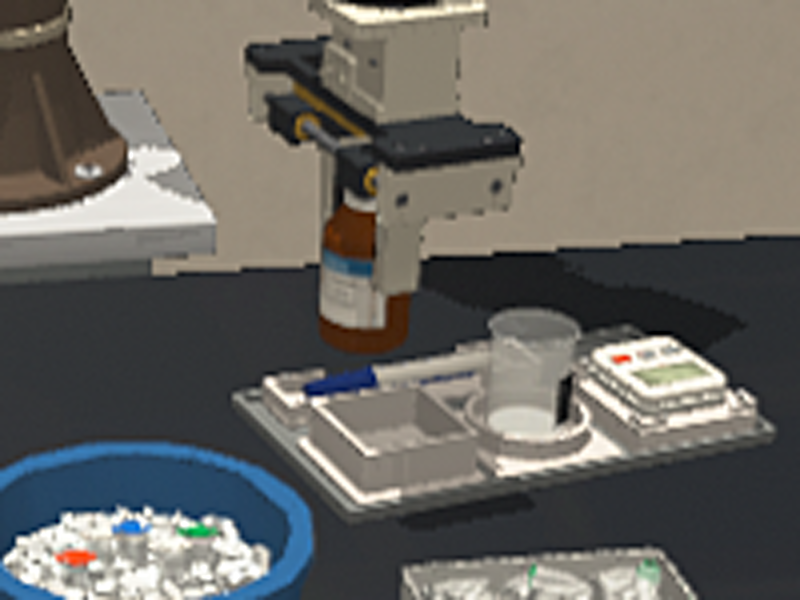

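Emit:
{"api": "carry_out", "payload": {"plan": [[0.004,0.008,0,0,0,0.01],[0.003,0.007,0,0,0,0.007],[0,0.001,-0.01,0,0,0],[0,0,-0.015,0,0,0],[0,0,-0.005,0,0,0],[0,0,0,0,0,0],[0,0,0,0,0,0]]}}

```text
time_s: 29.1
tcp_pos: [0.5531, 0.1693, 0.0953]
eef_rot: [179.7, 0.2, -78.7]
contact_force: [0.2, 0.4, -2.3]
gripper_width: 0.0508
```

```bash
python3 look.py side 320 480 160 280 5 g2
```

```text
29.15 [0.5531 0.1693 0.0954] [179.72   0.2  -78.7 ] [ 36.  18. -21.  -0. -51. -25.]
```

View pics/g2.png

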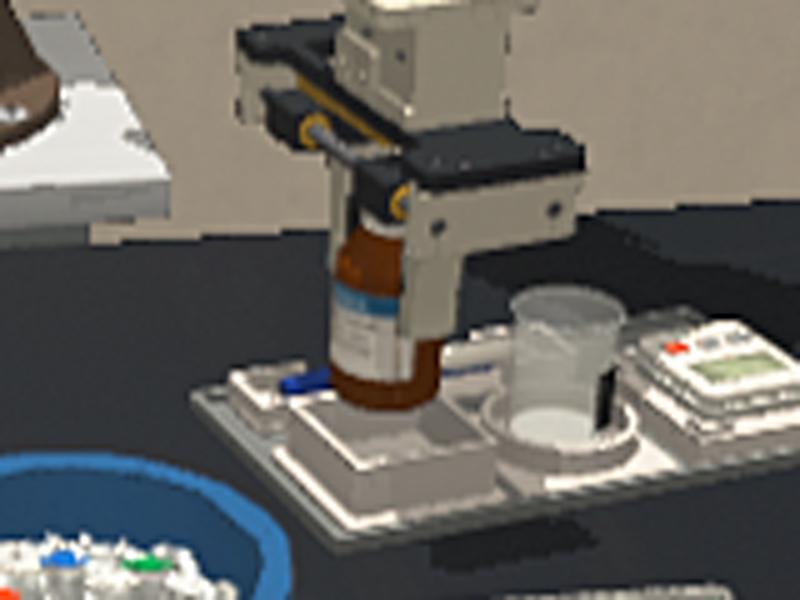

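Emit:
{"api": "carry_out", "payload": {"plan": [[-0.0015,0.0015,-0.005,0,0,0],[0,0,-0.01,0,0,0],[0,0,-0.01,0,0,0],[0,0,-0.007,0,0,0],[0,0,0,0,0,0],[0,0,0,0,0,0]]}}

```text
time_s: 29.65
tcp_pos: [0.5519, 0.1711, 0.0611]
eef_rot: [179.8, 0.2, -78.7]
contact_force: [-0.4, 0.3, -2.0]
gripper_width: 0.0511
```

Emit:
{"api": "carry_out", "payload": {"plan": [[0,0,-0.004,0,0,0],[0,0,-0.003,0,0,0],[0,0,-0.001,0,0,0],[0,0,0,0,0,0],[0,0,0,0,0,0]]}}

```text
time_s: 30.07
tcp_pos: [0.5524, 0.1713, 0.0529]
eef_rot: [179.9, 0.2, -78.7]
contact_force: [-0.4, 0.3, -2.1]
gripper_width: 0.051
```

Emit:
{"api": "carry_out", "payload": {"plan": [[-0.0005,0,-0.0015,0,0,0],[0,0,0,0,0,0],[0,0,0,0,0,0]]}}

```text
time_s: 30.32
tcp_pos: [0.553, 0.1719, 0.0536]
eef_rot: [-180.0, 0.3, -78.6]
contact_force: [-0.8, 0.4, -2.0]
gripper_width: 0.0513
```

Emit:
{"api": "carry_out", "payload": {"plan": [[0,0,0,0,0,0],[0,0,0,0,0,0],[0,0,0,0,0,0],[0,0,0,0,0,0],[0,0,0,0,0,0],[0,0,0,0,0,0],[0,0,0,0,0,0],[0,0,0,0,0,0]], "fingers": -1}}

```text
time_s: 30.98
tcp_pos: [0.5541, 0.1724, 0.0542]
eef_rot: [-179.8, 0.3, -78.6]
contact_force: [-0.6, -0.2, -1.1]
gripper_width: 0.0873
```

```bash
python3 look.py side 320 480 160 280 5 g3
```

```text
31.0333 [0.5541 0.1724 0.0542] [-179.83    0.31  -78.63] [ 36.  21. -24.  -0. -45. -25.]
```

View pics/g3.png

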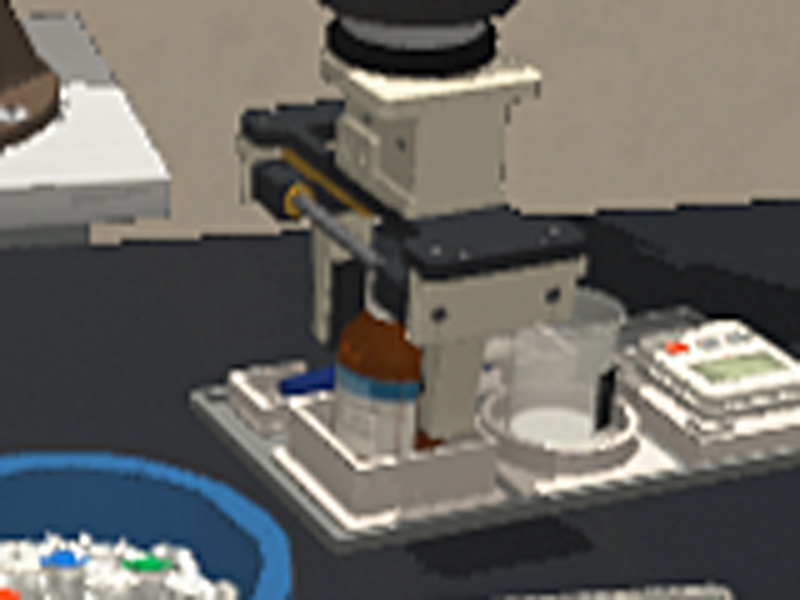

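Standing in the well. Retreat straight up, then away from the tray to check.

Emit:
{"api": "carry_out", "payload": {"plan": [[0,0,0.015,0,0,0],[0,0,0.03,0,0,0],[0,0,0.035,0,0,0],[0,0,0.035,0,0,0],[0,0,0.03,0,0,0],[0,-0.02,0.01,0,0,0],[-0.005,-0.035,0,0,0,0],[-0.005,-0.035,0,0,0,0],[-0.005,-0.035,0,0,0,0],[-0.005,-0.035,0,0,0,0],[-0.005,-0.035,0,0,0,0],[-0.005,-0.035,0,0,0,0]]}}

```text
time_s: 32.03
tcp_pos: [0.5213, -0.0616, 0.2172]
eef_rot: [-179.7, 0.2, -78.1]
contact_force: [0.2, 0.4, -0.0]
gripper_width: 0.0877
```

Emit:
{"api": "carry_out", "payload": {"plan": [[-0.005,-0.038,0,0,0,0],[-0.005,-0.038,0,0,0,0],[-0.005,-0.038,0,0,0,0],[-0.005,-0.038,0,0,0,0],[-0.005,-0.038,0,0,0,0],[-0.005,-0.038,0,0,0,0],[-0.005,-0.038,0,0,0,0],[-0.005,-0.03,0,0,0,0],[0,-0.015,0,0,0,0],[0,0,0,0,0,0],[0,0,0,0,0,0],[0,0,0,0,0,0]]}}

```text
time_s: 33.03
tcp_pos: [0.4728, -0.394, 0.2175]
eef_rot: [-179.6, 0.2, -78.4]
contact_force: [0.1, -0.2, -0.4]
gripper_width: 0.0877
```

```bash
python3 look.py top 140 290 180 290 5.3 k1;  python3 look.py side 320 500 170 290 4.4 k2
```

```text
33.0833 [ 0.4729 -0.3937  0.2175] [-179.61    0.19  -78.38] [-22.  15.  -8.  -0. -67.  34.]
33.1333 [ 0.4731 -0.3933  0.2177] [-179.59    0.18  -78.34] [-22.  15.  -8.  -0. -67.  34.]
```

View pics/k1.png

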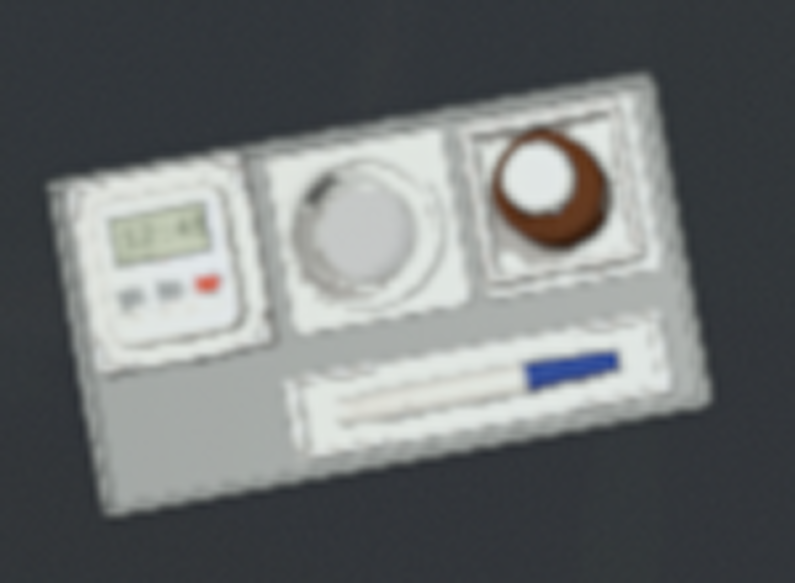

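View pics/k2.png

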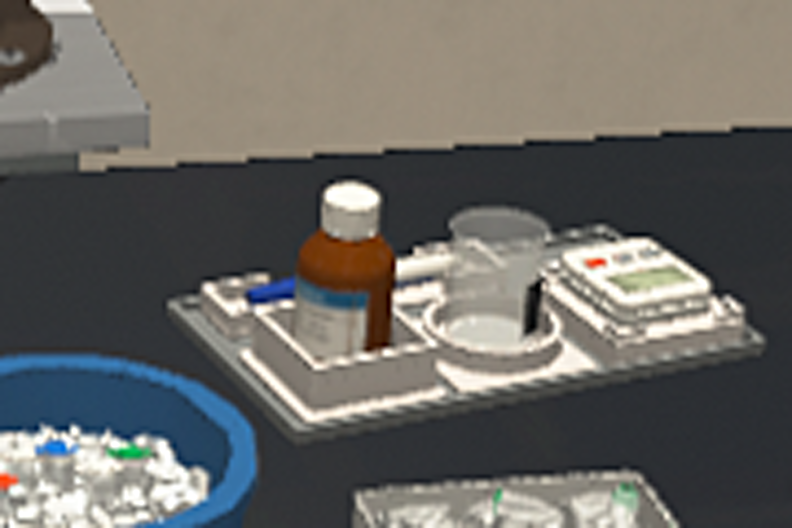

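```bash
python3 - <<'E'
from plant import r
from h import *
m=r.camera_model("top")
k=lambda u,v,z:onz(m,140+u/5.3-.4,180+v/5.3-.4,z)[:2].round(4)
print("collar ring",onz(m,210-.4,224.1-.4,.023)[:2].round(4))
print("beaker base",k(366,232,.013),"rim",k(355,229,.079))
print("bottle cap",k(538,180,.113))
print("timer",k((80+242+75+240)/4 if 0 else 168,268,.039))
w=np.array([k(u,v,.037) for u,v in((470,135),(632,98),(658,258),(495,292))]);print("well",w.mean(0))
w=np.array([k(u,v,.012) for u,v in((290,382),(655,318),(672,388),(305,460))]);print("cradle",w.mean(0), "marker",k(480,388,.017))
E
python3 - <<'E'
import cv2
a=cv2.imread('pics/k1_full.png');b=cv2.imread('pics/top0.png')
cv2.imwrite('pics/k3.png',cv2.resize(a[195:250,150:215],None,fx=10,fy=10,interpolation=cv2.INTER_CUBIC))
E
```

```text
collar ring [0.5322 0.2594]
beaker base [0.5337 0.2635] rim [0.5301 0.2572]
bottle cap [0.5509 0.1713]
timer [0.5132 0.3503]
well [0.55085  0.167925]
cradle [0.461525 0.207325] marker [0.4609 0.207 ]
```

View pics/k3.png

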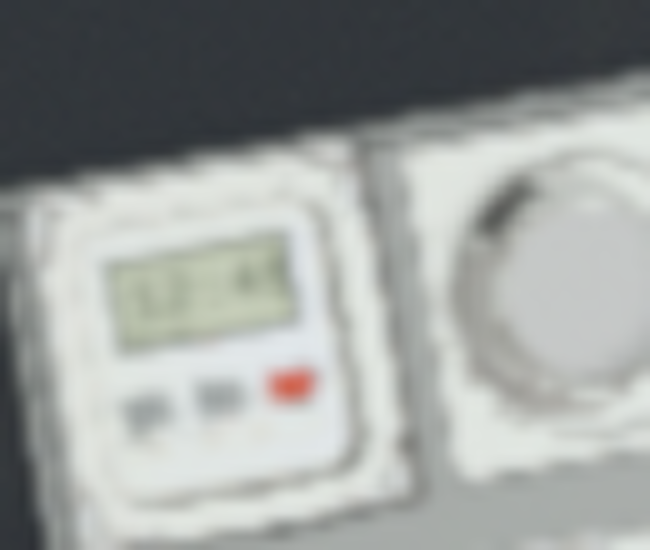

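Run:
```python
from plant import r
print(r.close_job())
```

```text
the job is handed in; nothing more can be done
None
```

The kit is packed in the order you asked, and the job was handed in at about 33 s of robot time. `close_job` gives no verdict, so I can't say whether it passed.

My last top and side pictures show each thing released and in place, with the gripper clear:

| Thing | Distance from insert centre | Tolerance |
|---|---|---|
| Marker in cradle | about 1 mm | 12 mm across, 22 mm along |
| Timer on pad, face up between the lips | about 3 mm | 12 mm |
| Beaker in collar, standing | about 4 mm (base) | 12 mm |
| Small bottle in well, standing | about 3 mm | 12 mm |

I never went near the conical tube or the larger bottle. I last saw both in place just before the bottle grasp (tube in the top view, bottle in both), and did not measure them again at the end.

- **Timer orientation:** the task text says the pad's 90 mm side runs along the tray's long side. The top picture clearly shows it along the short side, so I laid the timer's 70 mm side along the pad's visible 90 mm side. If the pad's x axis really follows the text, the timer is a quarter turn off and step 2 fails.
- **Side camera:** its picture sat about 2 pixels (4 mm) off in y compared with the gripper position, so I relied on the top camera for placing.
- **Setting down:** the force reading showed no clear jump when the beaker and bottle touched down. I judged contact from the height and from the arm no longer sinking.

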